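# Put the tape measure away in the open bench drawer

### The job

Put the tape measure away in the open drawer of the small grey bench chest. Set it down gently inside, standing upright on its base on the drawer's bottom, let go of it and leave the drawer open about as far as it is now.

Things in the scene. Friction and masses are not known exactly. Their poses are not given: they have to be found in the camera images.
- tape_measure: tape measure: D-shaped yellow and black case standing on its flat base, 72 mm long (x), 36 mm thick between flat parallel sides (y, the faces to grip), 62 mm tall (z, up; top round along x); a steel hook sticks out 12 mm at the +x end near the base. Origin: centre of its underside. 0.2 to 0.4 kg. Nearby: a battery pack, paint tin, plywood offcut, screwdriver
- drawer_floor (a point): point on the open drawer's inner floor (25 mm above the bench), mid-way along its front wall's inner face. x points level into the drawer, y left along the front wall, z up. Inside: 89 mm each way along y; along x 134 to 184 mm are open to above, then the fixed chest's top (85 mm above this floor) covers it. Side walls 63 mm high, front 73 mm, 21 mm thick, with a bar handle. It slides easily
Things that resemble listed ones, but are neither listed nor needed, are in the scene too. Of the things shaped like the tape_measure, the yellow one is meant.

How it is judged:
By the outcome, as a careful person would: the job done as asked, in the order asked, and still so for the second after the job is handed in, with the robot touching nothing.
It also fails if it takes over 45 s, if anything falls off the work surface, if the arm or the gripper's body presses on something with over 40 N, if the wrist force passes 120 N, or if a joint passes its speed limit or range.

### The arm

A 7-joint arm with a two-finger parallel gripper is mounted at the origin on the work surface. World frame = base frame: x ahead of the robot, y to its left, z up, the work surface at z = 0. Lengths are in m, angles in degrees, forces in N, time in s.
With the tool pointing down it reaches from about 0.425 to 0.875 m from the base axis. Payload 8.4 kg.
Tool frame: the origin (TCP) lies at the centre of the arm's flange, where the gripper is bolted on; the fingertips stand 182 mm ahead of it and the grasp point (between the pads) lies 164 mm ahead of it; z points along the fingers, x is the direction in which the jaws open and shut, and the axes are right-handed (so a half turn about z gives the same grasp; the last joint's range is limited). The gripper opens to 87 mm and grips with 3 to 60 N. Pads are 19 mm wide; open, the fingers measure 117 mm over their backs; the gripper's body (75 mm by 190 mm) begins 51 mm behind the grasp point.
Start: joints at [58.831, 19.091, 2.286, 83.961, -0.768, 76.965, -3.352], TCP at [0.28, -0.587, 0.405] pointing down, gripper open.
Joint ranges: [-147.57, 147.57], [-21.85, 119.76], [-74.77, 79.35], [14.55, 137.4], [-85.83, 265.84], [4.83, 119.75], [-152.11, 152.11]. Speed limits (degrees/s): [127.2, 127.2, 159.86, 159.86, 180, 180, 180].

### API

Orientations are given as [roll, pitch, yaw] about the fixed x, y, z axes, in that order (R = Rz(yaw) Ry(pitch) Rx(roll)).
In Python, from station import state, get_image, close_job, cut_out, landmark_of gives the robot as it stands.
- The arm moves only by the tool jog_arm, never from a script. Its argument "increments" is a list of rows, each a list of 7 numbers: the finger opening in mm, from 0 to 87, then the shift along the world's x, y, z in mm, then the turn, a rotation vector about the world's x, y, z in rad. A call has 1 to 10 rows; each row shifts and turns the commanded pose from where the row before left it; what a row does not reach is not made up. A row lasts 1/8 s, in which the tool goes at most 62.5 mm and 10.7 degrees, less where a joint would pass 70% of its speed; a pose out of reach is approached as far as the arm can. A call with a gripper value outside its range is refused whole. The fingers move at their own pace and stop on an object; "newtons" is the grip in N (left out, the last holds). Time passes only in rows, so rows that do not move let the fingers close. It gives the time, the measured TCP pose, the force and the opening at its end, in the units of the state.
- state(): the state, without advancing time (a new reading comes with each control period).
- get_image(name): name is "scene" or "top"; returns a dict with "color" (400x640x3 uint8, red, green, blue), "fx", "fy", "cx", "cy" (pixels), "k1" (the pictures are not rectified: a ray, as slopes to the right and down, at radius r is drawn at 1 + k1 r^2 times it, then the intrinsics apply), "cam_to_world" (4x4, takes a point from camera to world coordinates). Camera axes: x right, y down, z forward; pixel columns grow to the right and rows downward; lengths in m; the calibration is good to about 2 mm. A picture is of the moment at which its call begins. There is no depth.
- close_job(): hands the job in, once; it reports no verdict.
Trained networks look in a picture, given as the dict that the camera call returned (one of the last four; its "shot" number tells which), for a name from the list of things; names that differ only in an ending like _2 or _b are one class to them, and where a whole thing is asked for, a point or a joint stands for the part that bears it (a point fixed in the world has none). Each returns a list of dicts, best first, with "confidence" (0 to 1); they miss things now and then, are a little off and sometimes report something else, mostly with a low value. They report only what shows in the picture. A call takes as long as a camera call. They do not tell look-alikes from the thing itself.
- cut_out(picture, target): "pixels" (400x640 bool, what is visible of it) and "extent" ([left, top, width, height] in pixels, round what is visible of it).
- landmark_of(picture, target): "point" ([row, column] in pixels: a listed point, or the origin of a listed thing).
The state is a dict: "clock": time; "joints": joint angles; "qd": joint speeds; "joint_torque": joint torques, N m; "eef_pos": TCP position; "tool_rot": TCP orientation; "force": force on the tool from outside, world axes, zero at the start; "torque": the same for the moment, N m; "grip_width": finger opening in m.
Only numpy, scipy, OpenCV 4.12 (cv2) and the standard library are available. Lean on these libraries where they do the work, as an engineer would, in place of code of your own. Each camera call takes 0.05 s, during which the arm holds its last target.

## Working session

There is one attempt and no reset: what is moved stays moved. The work goes in short steps, Python scripts to look and compute and a tool call to move; the robot and the scene stay as the last step left them, time stands still between calls to the robot, and variables do not carry over. Pictures are saved under pics/ and viewed, and the job is handed in when it is done.

Besides the shell and the picture viewer there is one more tool, called by a JSON object that holds its "op" and its "data", one argument or row to a line. jog_arm: Moves the arm, as the interface text tells. Its arguments: {"type":"object","properties":{"increments":{"type":"array","items":{"type":"array","items":{"type":"number"}}},"newtons":{"type":"number"}},"required":["increments"]}

```bash
mkdir -p pics; ls; cat > h.py <<'E'
import numpy as np, cv2
from station import *
def save(im,name,box=None,s=1):
    c=im["color"][:,:,::-1].copy()
    if box: l,t,w,h=box; c=c[t:t+h,l:l+w]
    if s!=1: c=cv2.resize(c,None,fx=s,fy=s,interpolation=cv2.INTER_CUBIC)
    cv2.imwrite("pics/"+name,c)
def ray(im,u,v):
    x=(u-im["cx"])/im["fx"]; y=(v-im["cy"])/im["fy"]
    rd=np.hypot(x,y); r=rd
    for _ in range(30): r=rd/(1+im["k1"]*r*r)
    k=r/rd if rd>0 else 1
    T=np.array(im["cam_to_world"]); d=T[:3,:3]@np.array([x*k,y*k,1]); return T[:3,3],d
def onz(im,u,v,z):
    o,d=ray(im,u,v); return o+d*(z-o[2])/d[2]
def proj(im,P):
    T=np.array(im["cam_to_world"]); p=T[:3,:3].T@(np.array(P)-T[:3,3]); x,y=p[0]/p[2],p[1]/p[2]
    k=1+im["k1"]*(x*x+y*y); return np.array([im["fx"]*x*k+im["cx"],im["fy"]*y*k+im["cy"]])
E
python3 - <<'E'
from h import *
print(state())
for n in ("scene","top"):
    im=get_image(n); save(im,n+"0.png"); print(n,np.round(im["cam_to_world"],3).tolist(),im["fx"],im["k1"])
    for t in ("tape_measure","drawer_floor"):
        for r in cut_out(im,t): print(t,"cut",r["extent"],r["confidence"])
        for r in landmark_of(im,t):
            p=r["point"]; print(t,"lm",p,r["confidence"],onz(im,p[1],p[0],0.025 if t[0]=="d" else 0))
E
```

```text
pics
{'clock': 0.0, 'joints': array([58.83034005, 19.13350304,  2.28495043, 84.01332794, -0.76604226,
       76.96399219, -3.3523047 ]), 'qd': array([-0.02135492, -0.07104726, -0.06964252, -0.04129945,  0.01926508,
       -0.01945411,  0.05113015]), 'joint_torque': array([ 9.25801723e-04, -6.56357861e+01,  1.33536760e+00, -4.03797019e+01,
       -5.97737404e-02,  4.48718935e-02,  1.99720644e-04]), 'eef_pos': array([ 0.27959488, -0.58659747,  0.40382005]), 'tool_rot': array([ 1.79991664e+02,  9.52491014e-02, -6.45155464e+01]), 'force': array([ 0.12139212, -0.47090098, -0.08338582]), 'torque': array([-0.03698994,  0.03473819, -0.04433919]), 'grip_width': 0.08699259708450985}
scene [[-0.078, 0.611, -0.788, 1.283], [0.997, 0.041, -0.068, 0.063], [-0.009, -0.791, -0.612, 0.62], [0.0, 0.0, 0.0, 1.0]] 383.37517317029454 0.02949612599893351
tape_measure cut [192.1, 170.4, 27.2, 32.7] 0.64
tape_measure cut [210.1, 151.6, 15.4, 24.1] 0.57
tape_measure lm [193.3, 209.0] 0.63 [ 0.46000293 -0.3046979   0.        ]
tape_measure lm [172.8, 220.6] 0.58 [ 0.35737254 -0.30129126  0.        ]
drawer_floor cut [407.4, 186.6, 119.2, 70.8] 0.78
drawer_floor lm [220.3, 456.0] 0.88 [0.56098016 0.33182054 0.025     ]
top [[0.011, -0.996, 0.085, 0.445], [-1.0, -0.013, -0.018, 0.026], [0.019, -0.085, -0.996, 0.976], [0.0, 0.0, 0.0, 1.0]] 396.59012159792616 0.026367811241613918
tape_measure cut [436.4, 218.9, 28.1, 30.6] 0.83
tape_measure cut [433.9, 274.6, 34.2, 35.6] 0.71
tape_measure lm [238.1, 448.1] 0.73 [ 0.45457502 -0.31158578  0.        ]
tape_measure lm [291.5, 445.8] 0.68 [ 0.32508449 -0.30352505  0.        ]
drawer_floor cut [124.5, 116.7, 106.4, 98.6] 0.77
drawer_floor lm [189.6, 184.4] 0.78 [0.56285492 0.3302451  0.025     ]
```

View pics/scene0.png

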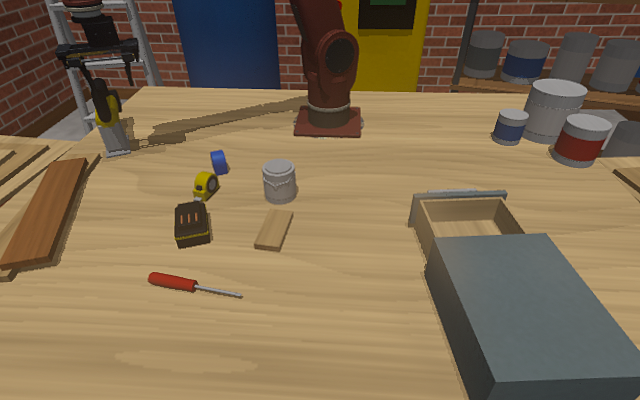

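View pics/top0.png

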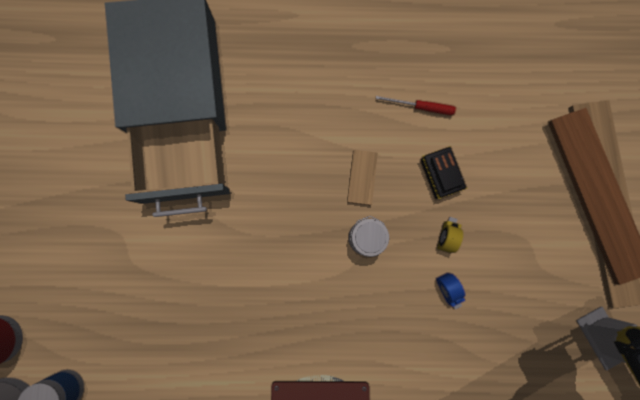

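```bash
python3 - <<'E'
from h import *
im=get_image("top"); save(im,"top1.png",(400,190,110,140),5.4/1.3); save(im,"top1d.png",(100,90,150,150),4)
im=get_image("scene"); save(im,"sc1.png",(165,130,90,90),6); save(im,"sc1d.png",(390,130,170,150),4)
E
```

```text
(no output)
```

View pics/top1.png

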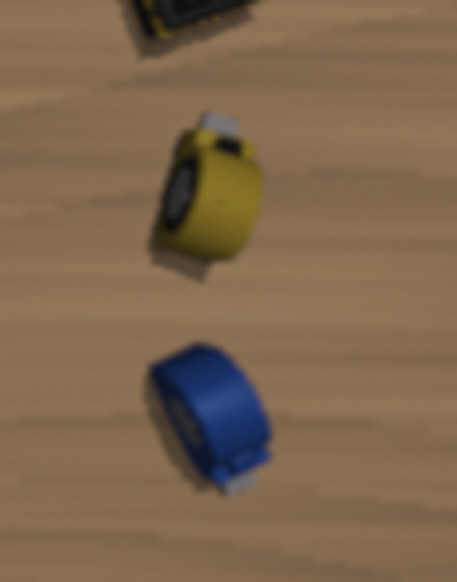

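View pics/sc1.png

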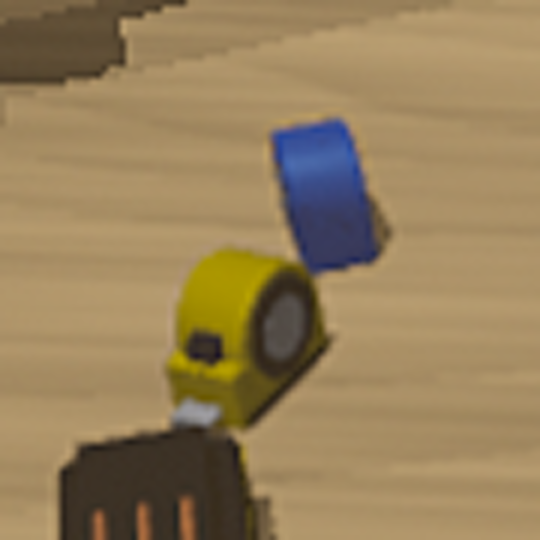

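View pics/top1d.png

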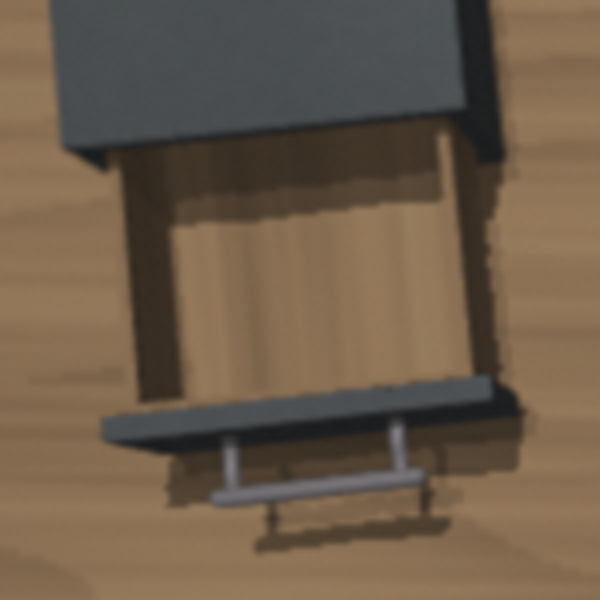

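View pics/sc1d.png

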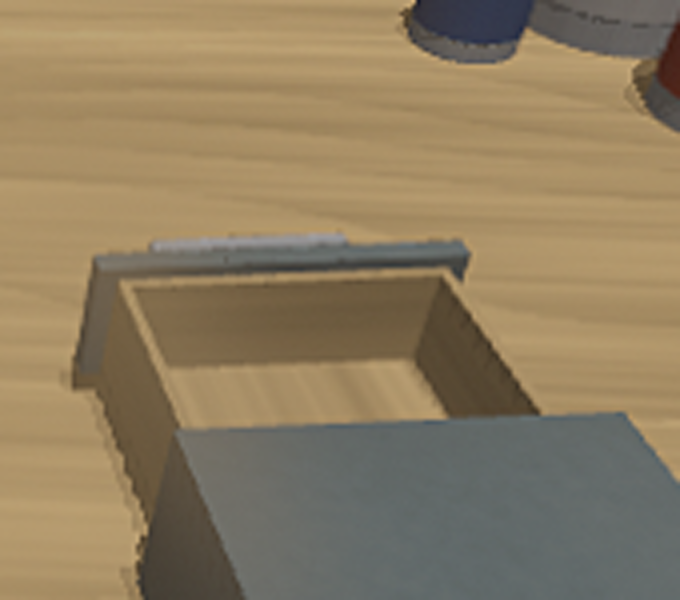

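Candidates in the top view are the yellow tape (450,237), the blue look-alike (451,290), the black and yellow battery (443,173), and a yellow and black clamp (625,345). I'm choosing the yellow D-shaped case. The crop shows it standing on its base with the hook towards +x, and the blue one is only similar in shape. The drawer opening is at top (175,155). Next I'll fit both poses.

```bash
cat > fit.py <<'E'
from h import *
from scipy.optimize import minimize
def model():
    a=np.linspace(0,np.pi,25); pr=[(-.036,0),(.036,0)]+[(.033*np.cos(t)-.001,.031+.031*np.sin(t)) for t in a]+[(.036,.02)]
    P=[(x,y,z) for x,z in pr for y in (-.018,.018)]
    return np.array(P)
H=np.array([(x,y,z) for x in(.03,.048) for y in(-.007,.007) for z in(.006,.011)])
def place(P,x,y,w,z0=0):
    c,s=np.cos(w),np.sin(w); return P@np.array([[c,s,0],[-s,c,0],[0,0,1]])+[x,y,z0]
S=4
def mask(im,q,z0=0,hook=True):
    m=np.zeros((400*S,640*S),np.uint8)
    for M in ((model(),H) if hook else (model(),)):
        p=np.array([proj(im,X) for X in place(M,*q,z0)])
        cv2.fillConvexPoly(m,cv2.convexHull(np.round((p+.5)*S-.5).astype(np.int32)),1)
    return cv2.resize(m*255.,(640,400),interpolation=cv2.INTER_AREA)/255. if 0 else cv2.resize(m.astype(np.float32),(640,400),interpolation=cv2.INTER_AREA)
def fit(obs,q0,z0=0):
    best=None
    def cost(q): return sum(np.abs(mask(im,q,z0)-m).sum() for im,m in obs)
    for w in np.linspace(q0[2]-.6,q0[2]+.6,7):
        sx=np.array([[q0[0],q0[1],w]]*4)+np.vstack([np.zeros(3),np.diag([.012,.012,.2])])
        r=minimize(cost,sx[0],method="Nelder-Mead",options=dict(initial_simplex=sx,maxfev=150,xatol=1e-4,fatol=.1))
        if best is None or r.fun<best.fun: best=r
    return best
E
cat > run.py <<'E'
from fit import *
import sys
xy=None; obs=[]
for n,c in (("top",(450,237)),("scene",(206,186))):
    im=get_image(n)
    rs=[r for r in cut_out(im,"tape_measure") if abs(r["extent"][0]+r["extent"][2]/2-c[0])<9 and abs(r["extent"][1]+r["extent"][3]/2-c[1])<9]
    print(n,len(rs)); 
    if rs: obs.append((im,rs[0]["pixels"].astype(np.float32)))
print([o[1].sum() for o in obs])
for sel in (obs,obs[:1],obs[1:]):
    r=fit(sel,[.46,-.305,-.3]); print(r.x[:2],np.degrees(r.x[2]),r.fun)
    if sel is obs: q=r.x
for i,(im,m) in enumerate(obs):
    c=im["color"][:,:,::-1].copy(); c=cv2.resize(c,None,fx=4,fy=4,interpolation=cv2.INTER_CUBIC)
    for mm,col in ((mask(im,q),(0,0,255)),(m,(0,255,0))):
        k=(cv2.resize(mm,None,fx=4,fy=4)>.5).astype(np.uint8); cs,_=cv2.findContours(k,0,1); cv2.drawContours(c,cs,-1,col,1)
    u,v=((450,237),(206,186))[i]; cv2.imwrite(f"pics/fit{i}.png",cv2.resize(c[4*v-120:4*v+120,4*u-120:4*u+120],None,fx=2,fy=2))
E
python3 run.py
cat >dr.py <<'E'
from h import *
im=get_image("top")
f=lambda u,v:(100+u/4,90+v/4)
L=lambda p,z:onz(im,*f(*p),z)
a,b=L((105,420),.098),L((488,378),.098); print("front top inner",a,b,np.degrees(np.arctan2(-(a-b)[0],(a-b)[1])))
a,b=L((185,400),.025),L((472,375),.025); print("floor front R/L",a,b,np.degrees(np.arctan2(-(a-b)[0],(a-b)[1])))
a,b=L((62,148),.110),L((465,108),.110); print("chest front top",a,b,np.degrees(np.arctan2(-(a-b)[0],(a-b)[1])))
a,b=L((137,400),.088),L((119,160),.088); print("left wall outer/inner top",a,b,np.degrees(np.arctan2((b-a)[1],(b-a)[0])))
E
python3 dr.py
```

```text
top 1
scene 1
[np.float32(659.0), np.float32(635.0)]
[ 0.4592647  -0.30775631] -15.419699441850787 134.0625
[ 0.4590167 -0.3069891] -16.389548115899878 73.3125
[ 0.45883947 -0.30957558] -9.791134771274848 38.625
front top inner [0.54005923 0.43227259 0.098     ] [0.56640495 0.2249058  0.098     ] 7.240574263973965
floor front R/L [0.56058527 0.41993811 0.025     ] [0.57815369 0.25100333 0.025     ] 5.937149079780541
chest front top [0.68816777 0.45708264 0.11      ] [0.71531977 0.23935325 0.11      ] 7.108389477118339
left wall outer/inner top [0.55256028 0.4200532  0.088     ] [0.68816406 0.43638527 0.088     ] 6.867603127610946
```

```bash
python3 -c "
import cv2,numpy as np
cv2.imwrite('pics/fit01.png',np.hstack([cv2.resize(cv2.imread('pics/fit%d.png'%i),(390,390)) for i in (0,1)]))"
```

```text
(no output)
```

View pics/fit01.png

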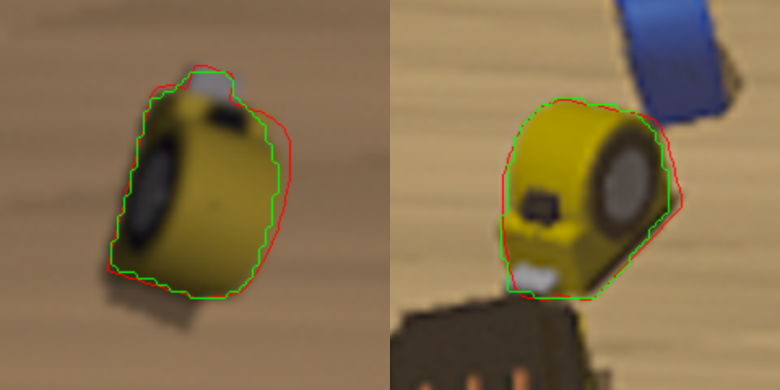

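The fit puts the tape at about (0.459, -0.307) with yaw about -15.5°, and the outlines agree with both pictures. The drawer's inward axis is at yaw about 7°, with its floor point near (0.562, 0.331). The yellow thing at the top's lower right is the gripper itself. I'm moving above the tape now.

{"op": "jog_arm", "data": {
  "increments": [
    [87,22,35,0,0,0,-0.09],
    [87,22,35,0,0,0,-0.09],
    [87,22,35,0,0,0,-0.09],
    [87,22,35,-10,0,0,-0.09],
    [87,22,35,-15,0,0,-0.09],
    [87,22,35,-25,0,0,-0.09],
    [87,22,35,-25,0,0,-0.09],
    [87,24,34,-25,0,0,-0.085],
    [87,0,0,0,0,0,0],
    [87,0,0,0,0,0,0]
  ]
}}

```text
clock: 2.1
eef_pos: [0.4575, -0.3082, 0.305]
tool_rot: [-180.0, -0.0, -105.4]
force: [-0.1, -0.7, 0.0]
grip_width: 0.0872
```

```bash
python3 - <<'E'
from h import *
s=state();print(s["clock"],s["eef_pos"],s["tool_rot"],s["joints"])
im=get_image("top"); save(im,"t2.png",(380,170,150,140),4)
im=get_image("scene"); save(im,"s2.png",(130,60,140,160),4/1.1)
E
```

```text
2.1 [ 0.45752781 -0.30822499  0.30503415] [-1.79992909e+02 -2.46987620e-02 -1.05449057e+02] [ 34.04338498  12.35751064  -5.32319145 104.63021557   1.30130665
  63.05728956 -77.19566358]
```

View pics/s2.png

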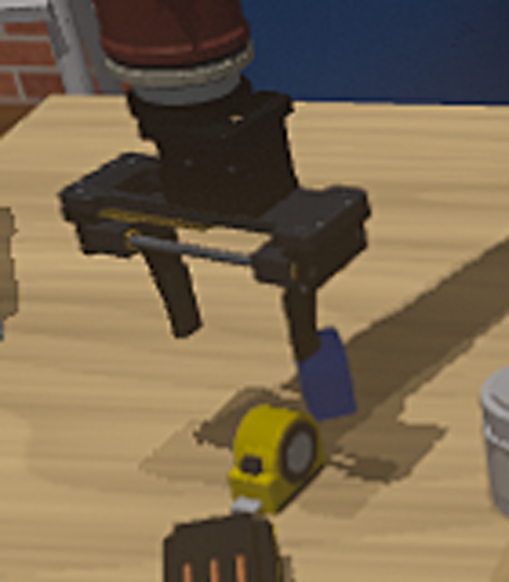

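The gripper is centred above the yellow tape, with its jaws across the two flat sides. I'll go down 97 mm and close gently.

{"op": "jog_arm", "data": {
  "increments": [
    [87,0,0,-25,0,0,0],
    [87,0,0,-25,0,0,0],
    [87,0,0,-25,0,0,0],
    [87,0,0,-22,0,0,0],
    [87,0,0,0,0,0,0],
    [30,0,0,0,0,0,0],
    [30,0,0,0,0,0,0],
    [30,0,0,0,0,0,0],
    [30,0,0,0,0,0,0],
    [30,0,0,0,0,0,0]
  ],
  "newtons": 25
}}

```text
clock: 3.45
eef_pos: [0.4577, -0.3077, 0.2078]
tool_rot: [-180.0, 0.0, -105.5]
force: [-0.3, -0.3, -0.3]
grip_width: 0.0449
```

```bash
python3 - <<'E'
from h import *
s=state();print(s["clock"],s["eef_pos"],s["tool_rot"],s["grip_width"],s["force"])
im=get_image("scene"); save(im,"s3.png",(130,80,140,140),4)
E
```

```text
3.45 [ 0.45765482 -0.30772581  0.20784465] [-1.79994554e+02  4.22165900e-04 -1.05480618e+02] 0.04487222303002298 [-0.2930812  -0.31125792 -0.25736701]
```

View pics/s3.png

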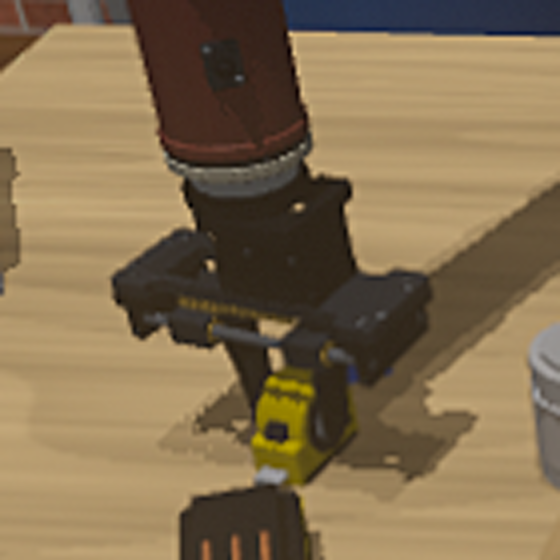

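The fingers are still closing.

{"op": "jog_arm", "data": {
  "increments": [
    [30,0,0,0,0,0,0],
    [30,0,0,0,0,0,0],
    [30,0,0,0,0,0,0],
    [30,0,0,0,0,0,0]
  ]
}}

```text
clock: 4.0
eef_pos: [0.4577, -0.3076, 0.2078]
tool_rot: [180.0, 0.0, -105.5]
force: [-0.9, 1.8, 2.8]
grip_width: 0.0358
```

{"op": "jog_arm", "data": {
  "increments": [
    [30,0,0,10,0,0,0],
    [30,0,0,20,0,0,0],
    [30,0,0,35,0,0,0],
    [30,0,0,40,0,0,0],
    [30,0,0,40,0,0,0],
    [30,0,0,25,0,0,0],
    [30,0,0,0,0,0,0]
  ]
}}

```text
clock: 4.88
eef_pos: [0.4579, -0.3081, 0.3799]
tool_rot: [-179.8, -0.1, -105.5]
force: [-0.0, 0.3, -3.5]
grip_width: 0.0356
```

```bash
python3 - <<'E'
from h import *
s=state();print(s["clock"],s["eef_pos"],s["tool_rot"],s["grip_width"],s["force"])
im=get_image("scene"); save(im,"s4.png",(130,20,160,160),3.7)
E
```

```text
4.875 [ 0.45785189 -0.30813462  0.37985664] [-1.79784458e+02 -7.44482116e-02 -1.05501053e+02] 0.035614408420019346 [-0.00426544  0.34484537 -3.53662189]
```

View pics/s4.png

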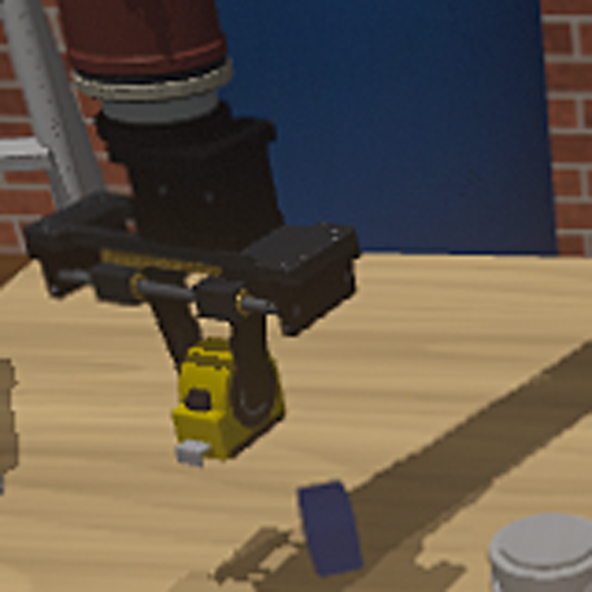

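The tape is held level at 35.6 mm opening, with a load of about 3.5 N. I'll carry it across, turning it to the drawer's yaw.

{"op": "jog_arm", "data": {
  "increments": [
    [30,6,20,10,0,0,0.02],
    [30,10,36,10,0,0,0.03],
    [30,11,42,0,0,0,0.03],
    [30,11,44,0,0,0,0.03],
    [30,11,44,0,0,0,0.03],
    [30,11,44,0,0,0,0.03],
    [30,11,44,0,0,0,0.03],
    [30,11,44,0,0,0,0.03],
    [30,11,44,0,0,0,0.03],
    [30,11,44,0,0,0,0.03]
  ]
}}

```text
clock: 6.18
eef_pos: [0.5612, 0.1008, 0.3968]
tool_rot: [179.9, 0.0, -88.7]
force: [0.6, 0.2, -2.5]
grip_width: 0.0359
```

{"op": "jog_arm", "data": {
  "increments": [
    [30,11,44,0,0,0,0.02],
    [30,11,44,0,0,0,0.02],
    [30,11,44,0,0,0,0.02],
    [30,11,44,0,0,0,0.02],
    [30,11,40,0,0,0,0.02],
    [30,6,24,0,0,0,0],
    [30,0,0,0,0,0,0],
    [30,0,0,0,0,0,0]
  ]
}}

```text
clock: 7.18
eef_pos: [0.6222, 0.3383, 0.3968]
tool_rot: [179.9, -0.0, -83.1]
force: [0.2, -0.6, -3.6]
grip_width: 0.0358
```

```bash
python3 - <<'E'
from h import *
s=state();print(s["clock"],s["eef_pos"],s["tool_rot"],s["grip_width"],s["force"],s["joints"])
im=get_image("scene"); save(im,"s5.png",(360,20,240,260),2.3)
im=get_image("top"); save(im,"t5.png",(80,50,200,200),3)
for r in landmark_of(im,"drawer_floor"):
    p=r["point"];print(r["confidence"],onz(im,p[1],p[0],.025))
E
```

```text
7.175 [0.62221261 0.3382618  0.39680139] [ 1.79908872e+02 -4.67003094e-02 -8.31039896e+01] 0.03580512215385401 [ 0.15827955 -0.55068754 -3.56241252] [ -12.57706005   29.12810277  -29.31405341   73.67110206   13.9622868
   80.79497191 -124.11102754]
0.57 [0.56593539 0.33391171 0.025     ]
```

View pics/s5.png

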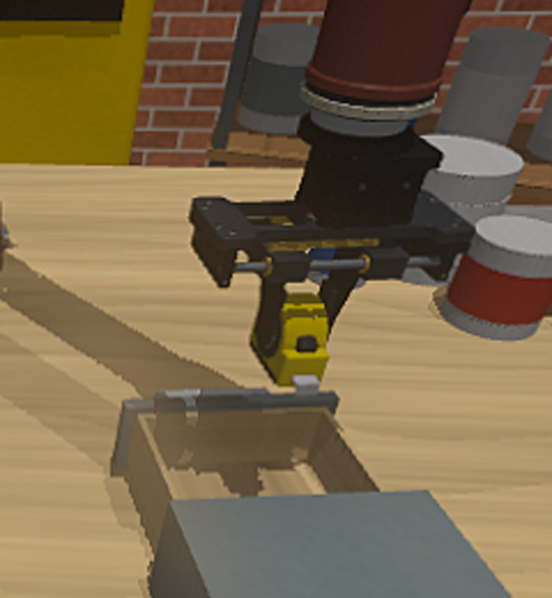

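View pics/t5.png

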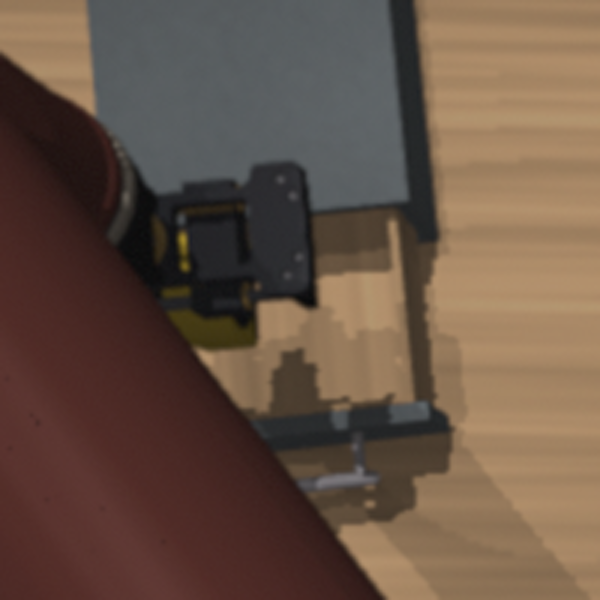

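The tape is over the opening, aligned with the drawer, hook pointing in. I'll lower it to about 17 mm above the floor and look.

{"op": "jog_arm", "data": {
  "increments": [
    [30,2,0,-20,0,0,0],
    [30,2,0,-25,0,0,0],
    [30,0,0,-25,0,0,0],
    [30,0,0,-25,0,0,0],
    [30,0,0,-25,0,0,0],
    [30,0,0,-17,0,0,0],
    [30,0,0,-10,0,0,0],
    [30,0,0,0,0,0,0]
  ]
}}

```text
clock: 8.32
eef_pos: [0.6266, 0.3381, 0.2501]
tool_rot: [180.0, -0.0, -83.1]
force: [-0.6, -0.5, -2.0]
grip_width: 0.0356
```

```bash
python3 - <<'E'
from h import *
s=state();print(s["clock"],s["eef_pos"],s["tool_rot"],s["grip_width"],s["force"])
im=get_image("scene"); save(im,"s6.png",(390,110,160,150),3.8)
im=get_image("top"); save(im,"t6.png",(100,70,150,150),3.5)
E
```

```text
8.325 [0.6265779  0.33808428 0.25011342] [ 1.79950879e+02 -1.67985256e-02 -8.31425803e+01] 0.03557594096504758 [-0.58078652 -0.52562422 -2.02435997]
```

View pics/s6.png

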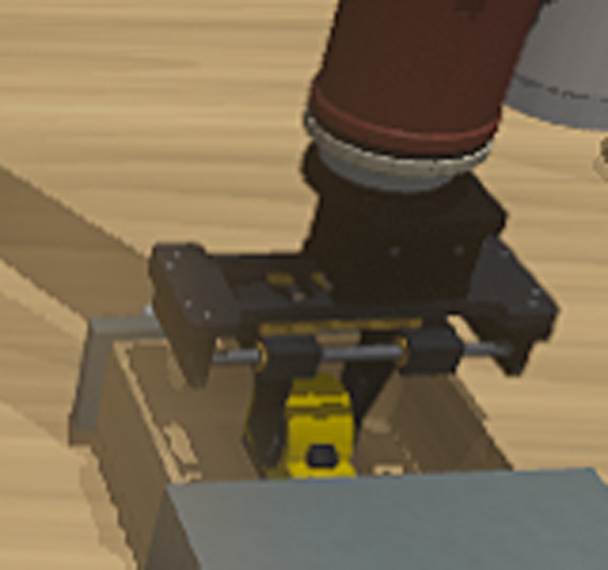

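View pics/t6.png

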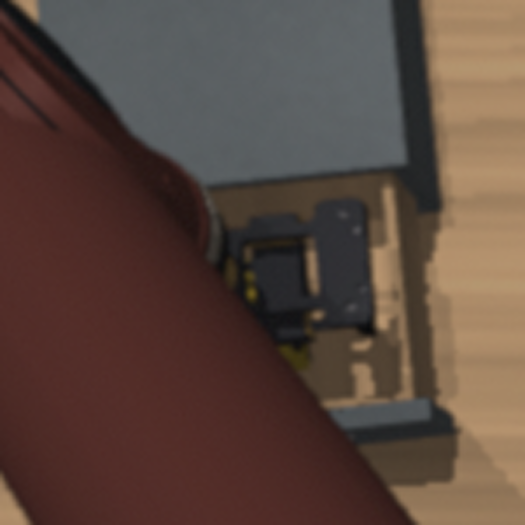

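Nothing is touching the walls, and the hook points under the chest side without contact. Now the last 17 mm, slowly.

{"op": "jog_arm", "data": {
  "increments": [
    [30,0,0,-6,0,0,0],
    [30,0,0,-4,0,0,0],
    [30,0,0,-3,0,0,0],
    [30,0,0,-1,0,0,0],
    [30,0,0,0,0,0,0],
    [30,0,0,-1,0,0,0],
    [30,0,0,0,0,0,0]
  ]
}}

```text
clock: 9.3
eef_pos: [0.6266, 0.3383, 0.2357]
tool_rot: [-180.0, 0.0, -83.1]
force: [0.7, 0.9, -3.6]
grip_width: 0.0357
```

{"op": "jog_arm", "data": {
  "increments": [
    [30,0,0,-1,0,0,0],
    [30,0,0,0,0,0,0]
  ]
}}

```text
clock: 9.55
eef_pos: [0.6266, 0.3382, 0.2346]
tool_rot: [180.0, -0.0, -83.1]
force: [-0.5, 0.5, -2.0]
grip_width: 0.0356
```

{"op": "jog_arm", "data": {
  "increments": [
    [30,0,0,-1,0,0,0],
    [30,0,0,0,0,0,0]
  ]
}}

```text
clock: 9.8
eef_pos: [0.6266, 0.3382, 0.2336]
tool_rot: [180.0, -0.0, -83.1]
force: [-0.2, -0.4, -3.1]
grip_width: 0.0356
```

{"op": "jog_arm", "data": {
  "increments": [
    [30,0,0,-1,0,0,0],
    [30,0,0,0,0,0,0]
  ]
}}

```text
clock: 10.05
eef_pos: [0.6267, 0.3383, 0.2329]
tool_rot: [-180.0, 0.0, -83.1]
force: [0.4, 0.2, -1.8]
grip_width: 0.0359
```

{"op": "jog_arm", "data": {
  "increments": [
    [30,0,0,-0.7,0,0,0],
    [30,0,0,0,0,0,0]
  ]
}}

```text
clock: 10.3
eef_pos: [0.6269, 0.3383, 0.2328]
tool_rot: [-179.9, 0.0, -83.1]
force: [-0.3, -1.6, 4.7]
grip_width: 0.0358
```

```bash
python3 -c "
from station import state
s=state();print(s['force'],s['eef_pos'])"
```

```text
[-0.33375545 -1.60825973  4.69038415] [0.6269302  0.33830415 0.23283901]
```

The tape is on the floor: the force rose from about -3 N to +4.7 N. I'll open in steps.

{"op": "jog_arm", "data": {
  "increments": [
    [40,0,0,0,0,0,0],
    [44,0,0,0,0,0,0],
    [50,0,0,0,0,0,0],
    [60,0,0,0,0,0,0],
    [70,0,0,0,0,0,0],
    [70,0,0,0,0,0,0],
    [70,0,0,0,0,0,0],
    [70,0,0,0,0,0,0],
    [70,0,0,0,0,0,0]
  ]
}}

```text
clock: 11.42
eef_pos: [0.6266, 0.3383, 0.2321]
tool_rot: [180.0, 0.0, -83.1]
force: [0.4, 0.3, 0.0]
grip_width: 0.0701
```

```bash
python3 - <<'E'
from h import *
im=get_image("scene"); save(im,"s7.png",(390,110,160,150),3.8)
E
```

```text
(no output)
```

View pics/s7.png

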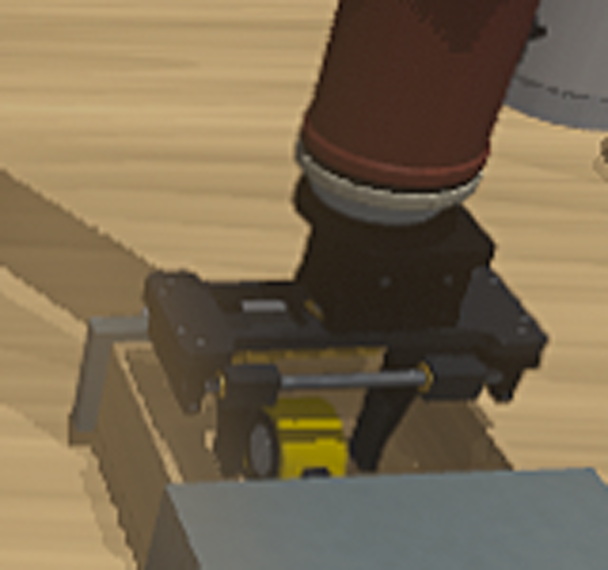

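The fingers are clear on both sides and the tape is standing. I'll retreat straight up, then towards the robot.

{"op": "jog_arm", "data": {
  "increments": [
    [70,0,0,8,0,0,0],
    [70,0,0,20,0,0,0],
    [70,0,0,35,0,0,0],
    [70,0,0,40,0,0,0],
    [70,0,0,40,0,0,0],
    [70,0,0,30,0,0,0],
    [70,0,-30,0,0,0,0],
    [70,0,-40,0,0,0,0],
    [70,0,-45,0,0,0,0],
    [70,0,-45,0,0,0,0]
  ]
}}

```text
clock: 12.72
eef_pos: [0.6263, 0.1771, 0.407]
tool_rot: [-179.9, 0.0, -83.1]
force: [0.6, -0.3, 0.8]
grip_width: 0.0698
```

{"op": "jog_arm", "data": {
  "increments": [
    [70,0,-45,0,0,0,0],
    [70,0,-45,0,0,0,0],
    [70,0,-45,0,0,0,0],
    [70,0,-40,0,0,0,0],
    [70,0,-20,0,0,0,0],
    [70,0,0,0,0,0,0]
  ]
}}

```text
clock: 13.48
eef_pos: [0.6267, -0.0175, 0.4059]
tool_rot: [-179.9, -0.0, -83.2]
force: [0.2, 0.9, 0.5]
grip_width: 0.0699
```

```bash
python3 - <<'E'
from h import *
s=state();print(s["clock"],s["eef_pos"],s["force"],s["qd"].round(2))
im=get_image("scene"); save(im,"s8.png",(390,130,170,150),4)
for r in landmark_of(im,"tape_measure"): p=r["point"];print("s",p,r["confidence"],onz(im,p[1],p[0],.025))
im=get_image("top"); save(im,"t8.png",(100,90,150,150),4)
for t in("drawer_floor","tape_measure"):
  for r in landmark_of(im,t): p=r["point"];print(t,p,r["confidence"],onz(im,p[1],p[0],.025))
E
```

```text
13.475 [ 0.62668699 -0.01754665  0.40587298] [0.19666264 0.94086062 0.45018424] [-2.    0.26 -2.21  0.22 -0.67 -0.26 -1.07]
s [169.2, 222.5] 0.88 [ 0.37580237 -0.28637153  0.025     ]
s [240.5, 465.6] 0.82 [0.63027527 0.33859994 0.025     ]
drawer_floor [188.1, 183.7] 0.57 [0.56644503 0.33203998 0.025     ]
tape_measure [161.0, 182.5] 0.65 [0.6320657 0.3374093 0.025    ]
tape_measure [292.6, 446.0] 0.45 [ 0.32560497 -0.29549898  0.025     ]
```

View pics/s8.png

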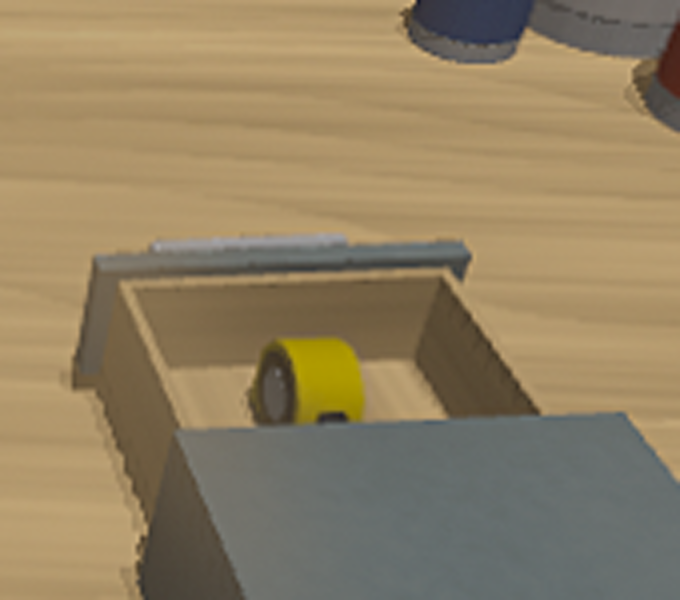

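View pics/t8.png

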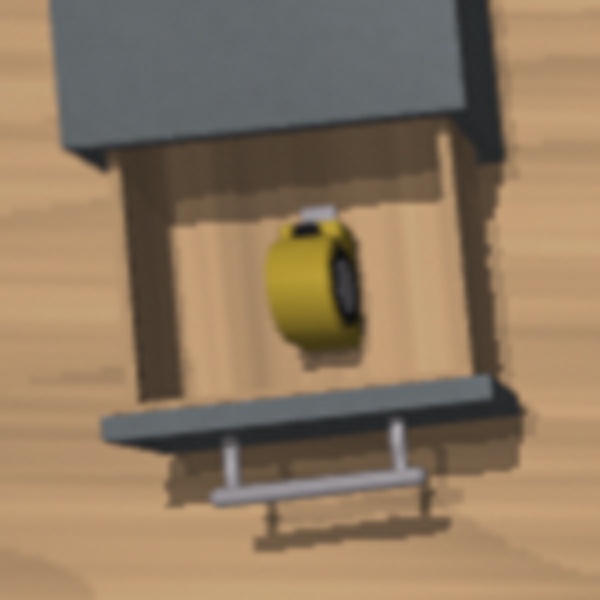

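Both pictures show the tape standing upright on the drawer floor, around (178,160) in the top view. The drawer front is at the same pixels as before. I'll let the arm settle, then hand in.

{"op": "jog_arm", "data": {
  "increments": [
    [70,0,0,0,0,0,0],
    [70,0,0,0,0,0,0],
    [70,0,0,0,0,0,0],
    [70,0,0,0,0,0,0]
  ]
}}

```text
clock: 14.22
eef_pos: [0.6266, -0.0168, 0.405]
tool_rot: [180.0, 0.0, -83.1]
force: [0.1, 0.2, -0.7]
grip_width: 0.0698
```

```bash
python3 -c "
from station import *
print(close_job())"
```

```text
the job is handed in; nothing more can be done
None
```

I put the yellow tape measure in the open drawer, standing upright on the drawer floor, and handed the job in at about 14 s of the 45 s allowed. I gripped it by its flat sides and lowered it in 1 mm steps or smaller until I saw about 5 N of floor contact. Then I opened the fingers and backed away.

Last checks in both camera views:
- **Tape measure:** it stands upright at about (0.63, 0.338), 65–70 mm behind the front wall, hook pointing into the drawer.
- **Drawer:** its front is at the same pixels as before the move.
- **Robot:** the arm is clear of everything, with the force reading near zero.

Two measurements disagreed slightly. The tape's starting yaw fitted as -16° from the top view and -10° from the scene view, and I used -15.5°, which gripped cleanly. The network's drawer-floor point varied by about 4 mm between pictures. Neither affected the result.

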